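# Press a label holder home behind the lip of a gauge rack's rail

### The job

Take the wider of the two spare label holders out of the wooden stand, slide its thin tongue down behind the lip of the rack's label rail, in the empty bay, and press it fully home against the sprung strip until its shoulders sit on the lip. Press firmly but do not force it, and finish while still holding it pressed home, because it springs up again if you let go. Leave the narrow holder in the stand, and leave the setting rings, the V-block and the micrometer where they are.

Things in the scene. Friction and masses are not known exactly. Their poses are not given: they have to be found in the camera images.
- wide_holder_mid (a point): Centre (half-way up) of the wider spare label holder: an upright grey plastic plate, blank pale label on its front (-x), 60 mm wide (y), 78 mm tall (z), 70 g. Upper 50 mm: slab 12 mm thick (x), to be gripped across its thickness. Below: a thin tongue. The shoulder (step) is 11 mm below this point, the foot 39 mm below, the top edge 39 mm above. It stands in the stand's groove, shoulders on the stand's top.
- wide_holder: The wider spare holder; origin at the middle of its foot. Its lower 28 mm is the tongue, 5 mm thick and 54 mm wide with a rounded foot; the slab above overhangs it by 3.5 mm in front and behind (the shoulders). It may go into the bay either way round.
- narrow_holder_mid (a point): Centre of the narrower spare label holder, the same in all but its width of 42 mm. It stands in the same groove, centres 76 mm apart; which of the two is at which end changes.
- narrow_holder: The narrower spare holder, origin at the middle of its foot.
- stand_top (a point): Middle of the top face of the wooden stand, a fixed grooved block 44 mm (x) by 160 mm (y), 45 mm tall, standing on a flat clipboard, so that its top is 49 mm above the bench. The groove runs along its y axis, is 6.5 mm wide and 32 mm deep.
- bay_mouth (a point): Middle of the mouth of the rail's empty bay, level with the top of the lip, 85 mm above the bench. x points from the robot's side into the rack, y along the rail, z up. The bay is a slot 8 mm across (x) and 62 mm long (y); the sprung strip lies 22 mm below its mouth. A holder resting on it unpressed has its shoulders 6 mm above the lip; fully home they touch the lip, its centre 11 mm above this point.
- rack: Fixed grey gauge rack, 150 mm wide (y), 109 mm deep (x, away from the robot's side); origin under its middle on the bench. Label rail along its front edge: 4 mm aluminium lip in front, the rack's edge behind, both with rounded tops 85 mm high. Deck 73 mm high. In the bay at -y a narrow holder is fitted for good; its slab begins 53 mm from the empty bay's middle and rises 50 mm above the lip.
- strip (a joint): How far the sprung steel strip (56 by 6 mm) in the empty bay is pressed down, m: 0 at rest; about 0.006 with the holder fully home. The spring resists with about 3 N at the start and 7.5 N at home, where the shoulders stop hard on the lip.
- ring_a: Setting ring, 49 mm wide and 17 mm tall, on the deck of the rack about 73 mm behind the empty bay's middle. Origin under its middle. Not to be moved.
- ring_b: Setting ring, 58 mm wide and 20 mm tall, on the deck behind the fitted narrow holder. Origin under its middle. Not to be moved.
- v_block: Ground steel V-block, 49x52x34 mm, on the bench. Origin under its middle. Not to be moved.
- micrometer1: Micrometer, 47x132x18 mm, lying on the bench. Origin under its middle. Not to be moved.
There are look-alikes about, which are no part of the job. What is shaped like the wide_holder but green is not meant.

How it is judged:
On the way, in this order (a step that is already met when the one before it is completed fails the run):
1. the wide holder is lifted clear of the stand (height (world z) of wide_holder_mid above 0.105 m and contact force between the fingers and wide_holder above 0.5 N), for 0.1 s.
2. the wide holder is behind the lip and pressed home (x of wide_holder_mid in the frame of bay_mouth between -0.004 and 0.004 m and y of wide_holder_mid in the frame of bay_mouth between -0.008 and 0.008 m and z of wide_holder_mid in the frame of bay_mouth between 0.007 and 0.013 m and angle between the z axis of wide_holder_mid and the z axis of bay_mouth, either way round below 0.1 rad and angle between the x axis of wide_holder_mid and the x axis of bay_mouth, either way round below 0.12 rad and value of joint strip above 0.0042 m), for 0.3 s.
At the end, for the whole second after the job is handed in: The robot still holds the wide holder behind the lip in the empty bay: within 4 mm across and 8 mm along it, 0.1 rad of upright, 2 mm of fully home, strip pressed down over 4.2 mm and pushing back over 3.5 N; the narrow holder is still in the stand (all of step 2 and contact force between wide_holder and rack above 3.5 N and contact force between the fingers and wide_holder above 1 N and linear speed of wide_holder below 0.02 m/s and distance of narrow_holder from where it was at the start of the episode below 0.02 m); the arm keeps its last pose, push and grip.
It fails at once if the holder is forced against the rack with more than 70 N (contact force between wide_holder and rack above 70 N).
It fails at once if the narrow holder is moved by more than 2 cm (distance of narrow_holder from where it was at the start of the episode above 0.02 m).
It fails at once if a setting ring, the V-block or the micrometer is moved by more than 2 cm (distance of any of ring_a, ring_b, v_block, micrometer1 from where it was at the start of the episode above 0.02 m).
It also fails if it takes over 35 s, if anything falls off the work surface, if the arm or the gripper's body presses on something with over 40 N, if the wrist force passes 120 N, or if a joint passes its speed limit or range.

### The arm

A 6-joint arm with a two-finger parallel gripper is mounted at the origin on the work surface; the furniture and walls round the work are solid. World frame = base frame: x ahead of the robot, y to its left, z up, the work surface at z = 0. Lengths are in m, angles in rad, forces in N, time in s.
With the tool pointing down it reaches from about 0.25 to 0.85 m from the base axis. Payload 12.5 kg.
Tool frame: the origin (TCP) lies at the very end of the fingers, on their centre line; the grasp point (between the pads) lies bot.grip_point_offset behind it (bot.grip_point_offset is the distance from the TCP to the grasp point, in m); z points along the fingers, y is the line along which they close (so a half turn about z gives the same grasp; the last joint's range is limited). The gripper opens to 93 mm and grips with 3 to 60 N. Pads are 15 mm wide; open, the fingers measure 128 mm over their backs; the gripper's body (75 mm by 188 mm) begins 65 mm behind the grasp point.
Start: joints at [1.157, 0.351, 1.652, -0, 1.139, -0.085], TCP at [0.178, 0.521, 0.219] pointing down, gripper open.
Joint ranges: [-2.75, 2.75], [-0.79, 2.1], [0.01, 2.65], [-1.57, 4.71], [0.07, 3.14], [-2.87, 2.87]. Speed limits (rad/s): [2.22, 2.22, 2.79, 3.14, 3.14, 3.14].

### API

Orientations are given as a rotation vector (axis times angle).
In Python, from bench import bot gives the robot as it stands.
- The arm moves only by the tool servo_tool, never from a script. Its argument "deltas" is a list of rows, each a list of 7 numbers: the shift along the tool's x, y, z in cm, then the turn, a rotation vector about the tool's x, y, z in rad, then the finger opening in cm, from 0 to 9.3. A call has 1 to 5 rows; each row is the pose to reach, as a shift and turn from the pose commanded when the call began, along the tool's axes at that moment; what a row does not reach only later rows make up. A row lasts 1/12 s, in which the tool goes at most 41.7 mm and 7.16 degrees, less where a joint would pass 70% of its speed; a pose out of reach is approached as far as the arm can. A call with a gripper value outside its range is refused whole. The fingers move at their own pace and stop on an object; "force" is the grip in N (left out, the last holds). Time passes only in rows, so rows that repeat a pose let the fingers close. It gives the time, the measured TCP pose, the force, the opening and the grip force at its end, in the units of the state.
- bot.state(): the state, without advancing time (a new reading comes with each control period).
- bot.capture(name): name is "scene" or "top" or "wrist"; returns (picture, depth): 480x640x3 uint8, red, green, blue; 480x640 float32, m along the optical axis (not along the pixel's ray), 0 where there is no reading.
- bot.get_calibration(name): a dict with "mtx" (3x3 intrinsics, pixels), "dist" ([k1, k2, p1, p2, k3] as OpenCV has them; the pictures are not rectified), "R" (3x3) and "t" (3): a world point X has camera coordinates R X + t. Camera axes: x right, y down, z forward; pixel columns grow to the right and rows downward; lengths in m; the calibration is good to about 2 mm. A picture is of the moment at which its call begins: read the wrist's pose just before it. get_calibration takes no time and is no camera call; for the wrist camera it gives the pose at the moment of the call.
- bot.close_job(): hands the job in; it is judged then, once.
The state is a dict: "time_s": time; "joint_positions": joint angles; "qvel": joint speeds; "effort": joint torques, N m; "tcp_pos": TCP position; "tool_rot": TCP orientation; "wrist_force": force on the tool from outside, world axes, zero at the start; "ft_torque": the same for the moment, N m; "opening": opening from 0.0 (shut) to 1.0 (fully open); "finger_force": force on a finger pad.
Only numpy, scipy, OpenCV 4.12 (cv2) and the standard library are available. Lean on these libraries where they do the work, as an engineer would, in place of code of your own. Each camera call takes 0.05 s, during which the arm holds its last target. There are 200 camera calls.

## Working session

There is one attempt and no reset: what is moved stays moved. The work goes in short steps, Python scripts to look and compute and a tool call to move; the robot and the scene stay as the last step left them, time stands still between calls to the robot, and variables do not carry over. Pictures are saved under pics/ and viewed, at most 10 in all, crops included, and the job is handed in when it is done.

Besides the shell and the picture viewer there is one more tool, called by a JSON object that holds its "fn" and its "kwargs". servo_tool: Moves the arm, as the interface text tells. Its arguments: {"type":"object","properties":{"deltas":{"type":"array"},"force":{"type":"number"}},"required":["deltas"]}

```bash
mkdir -p pics; ls
python3 - <<'E'
from bench import bot
import cv2,numpy as np
print(bot.state(), bot.grip_point_offset)
for n in ("scene","top"):
    p,d=bot.capture(n); cv2.imwrite(f"pics/{n}0.png",p[:,:,::-1]); np.save(f"pics/{n}0.npy",d)
    c=bot.get_calibration(n); print(n,c)
E
```

```text
pics
{'time_s': 0.0, 'joint_positions': array([ 1.15741842e+00,  3.51221326e-01,  1.65244386e+00, -4.22224949e-05,
        1.13908772e+00, -8.46104282e-02]), 'qvel': array([ 9.46762375e-04, -8.70938481e-06,  1.80151125e-04, -1.30557770e-04,
        8.70058764e-04, -1.58527592e-03]), 'effort': array([ 1.84832902e-04, -4.97329831e+01, -2.85250354e+01,  6.98985206e-02,
        2.58213608e-02, -1.06560374e-04]), 'tcp_pos': array([0.17743159, 0.52022188, 0.21810208]), 'tool_rot': array([-5.14035868e-01, -3.09900071e+00,  1.78102010e-03]), 'wrist_force': array([ 0.08055548, -0.54133498,  0.84551097]), 'ft_torque': array([-0.04048723,  0.02242455, -0.00979437]), 'finger_force': 0.0, 'opening': 0.9973636661261557} 0.0188
scene {'mtx': array([[476.02862337,   0.        , 315.07075651],
       [  0.        , 476.02862337, 238.80034043],
       [  0.        ,   0.        ,   1.        ]]), 'dist': array([-0.07459717,  0.        ,  0.        ,  0.        ,  0.        ]), 'R': array([[ 0.49671546, -0.86783722,  0.01150288],
       [-0.56178493, -0.33158932, -0.7579223 ],
       [ 0.66156741,  0.37000958, -0.65224341]]), 't': array([-0.26241936,  0.37094232,  0.64621267])}
top {'mtx': array([[465.31621485,   0.        , 318.57161429],
       [  0.        , 465.31621485, 241.84797721],
       [  0.        ,   0.        ,   1.        ]]), 'dist': array([-0.07975326,  0.        ,  0.        ,  0.        ,  0.        ]), 'R': array([[-0.06144861, -0.99810276, -0.00386603],
       [-0.97009653,  0.06063473, -0.23502374],
       [ 0.23481226, -0.01069146, -0.97198194]]), 't': array([0.03419211, 0.51648401, 0.89160327])}
```

View pics/scene0.png

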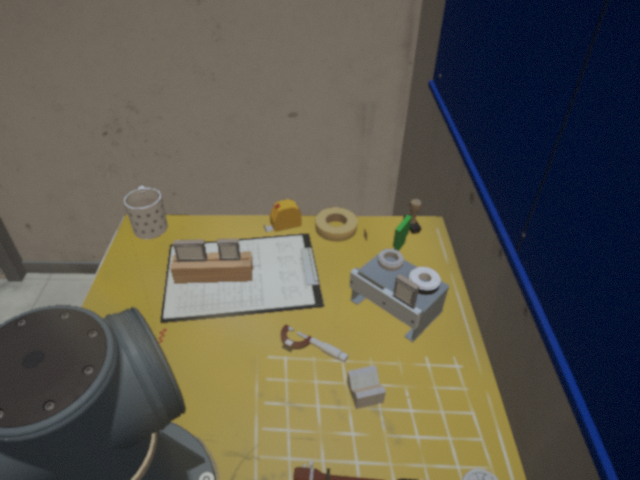

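View pics/top0.png

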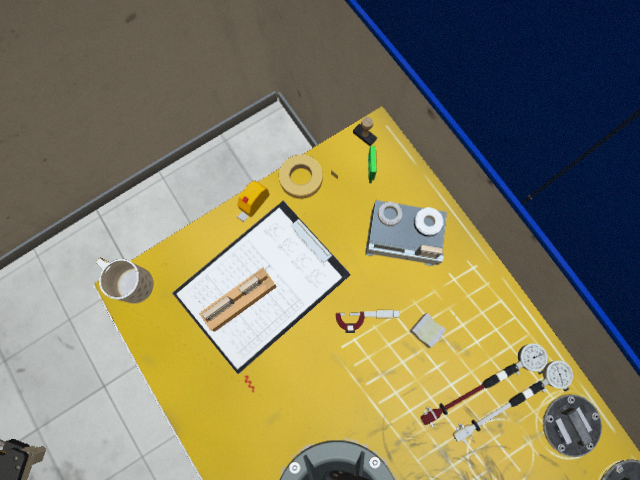

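The scene picture shows the stand at about (212,268), with grey holders at (190,250), which looks wider, and (229,250), which looks narrower. The fitted narrow one is at (405,290) in the rack and the green look-alike is at (402,232). In the top view the stand is at (238,299), with the rack's rail along (368,250)–(442,262). I'll check the choice in a close crop.

```bash
cat > h.py <<'E'
from bench import bot
import cv2,numpy as np
def ray(n,px,c=None):
    c=c or bot.get_calibration(n); u=cv2.undistortPoints(np.array([[px]],float),c["mtx"],c["dist"])[0,0]
    R=c["R"]; return -R.T@c["t"], R.T@np.array([u[0],u[1],1])
def onplane(n,px,z,c=None):
    o,d=ray(n,px,c); return o+d*(z-o[2])/d[2]
E
python3 - <<'E'
from h import *
a=cv2.imread("pics/scene0.png"); b=cv2.imread("pics/top0.png")
A=cv2.resize(a[225:300,160:265],None,fx=3.8,fy=3.8,interpolation=2)
B=cv2.resize(b[190:340,190:290],None,fx=2,fy=2,interpolation=2)[:300]
C=cv2.resize(b[195:275,360:455],None,fx=4,fy=4,interpolation=2)
D=cv2.resize(a[235:345,340:455],None,fx=3.4,fy=3.4,interpolation=2)
B=cv2.resize(b[260:338,193:283],None,fx=4,fy=4,interpolation=2)
W=np.zeros((600,800,3),np.uint8)
for im,x,y in((A,0,0),(B,0,288),(C,400,0),(D,400,320)):
    im=im[:600-y,:400]; W[y:y+im.shape[0],x:x+im.shape[1]]=im
cv2.imwrite("pics/crops.png",W)
hsv=cv2.cvtColor(b,cv2.COLOR_BGR2HSV)
print(hsv[310,235],hsv[272,268],hsv[240,375])
m=cv2.inRange(hsv,(5,70,80),(17,200,255));m[:, :190]=0;m[:,290:]=0;m[:255]=0;m[345:]=0
cs=max(cv2.findContours(m,0,2)[0],key=cv2.contourArea);r=cv2.minAreaRect(cs);print(r,[onplane("top",p,0.049).round(4) for p in cv2.boxPoints(r)])
E
```

```text
[ 16 100 214] [106  14 242] [105  52 171]
((237.16015625, 299.7750244140625), (23.797086715698242, 78.46488952636719), 53.88066101074219) [array([0.3877, 0.2531, 0.049 ]), array([0.4748, 0.1216, 0.049 ]), array([0.4334, 0.0944, 0.049 ]), array([0.3478, 0.2251, 0.049 ])]
```

View pics/crops.png

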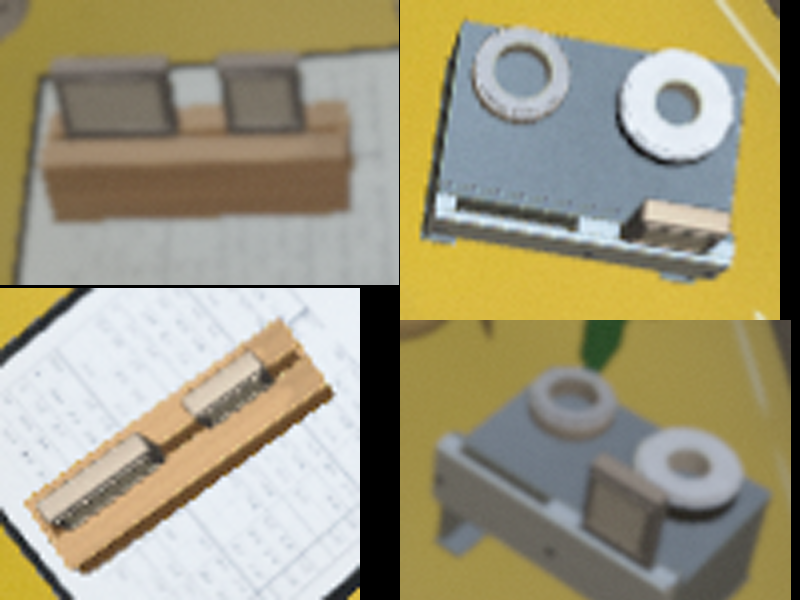

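Candidates in the scene view are the wide grey holder at (190,250), the narrow grey one at (229,250), the fitted one at (405,290) and the green one at (402,232). The crop confirms that the left one, at (190,250), is clearly wider, so that is the one I want. In the top view it lies at about (217,307), and the empty bay's dark slot runs from about (374,246) to (404.5,251).

Run:
```python
from h import *
from scipy.spatial.transform import Rotation as Ro
B=lambda x,y:(193+x/4,260+(y-288)/4)
C=lambda x,y:(360+(x-400)/4,195+y/4)
A=lambda x,y:(160+x/3.8,225+y/3.8)
f=lambda n,ps,z:[onplane(n,p,z).round(4)[:2] for p in ps]
print("wide top quad",f("top",[B(38,492),B(140,433),B(160,452),B(55,522)],.099))
print("wide scene top quad",f("scene",[A(55,60),A(167,58),A(172,72),A(55,75)],.099))
print("stand",f("top",[B(28,497),B(278,320),B(332,392),B(82,570)],.049))
print("narrow top",f("top",[B(185,400),B(250,352),B(265,372),B(205,425)],.099))
s=f("top",[C(455,205),C(579,226)],.085);print("slot",s,np.linalg.norm(s[0]-s[1]))
print("rack deck back", f("top",[C(463,22),C(747,70)],.073))
print("rail front top", f("top",[C(436,205),C(733,258)],.085))
s=bot.state();print(Ro.from_rotvec(s["tool_rot"]).as_matrix().round(3))
c=bot.get_calibration("wrist");print("wristcam",(-c["R"].T@c["t"]).round(3),c["R"].round(3))
```

```text
wide top quad [array([0.3866, 0.2324]), array([0.4121, 0.1828]), array([0.4024, 0.1734]), array([0.3719, 0.2244])]
wide scene top quad [array([0.3822, 0.2331]), array([0.4128, 0.1845]), array([0.4056, 0.1752]), array([0.3735, 0.2251])]
stand [array([0.3896, 0.2499]), array([0.4727, 0.1203]), array([0.4339, 0.0941]), array([0.3517, 0.223 ])]
narrow top [array([0.4268, 0.1607]), array([0.4483, 0.1286]), array([0.4381, 0.1217]), array([0.4141, 0.1514])]
slot [array([ 0.4961, -0.1068]), array([ 0.4815, -0.1676])] 0.06252839355045034
rack deck back [array([ 0.5954, -0.1213]), array([ 0.5606, -0.2659])]
rail front top [array([ 0.4967, -0.0974]), array([ 0.4605, -0.2428])]
[[-0.946  0.323 -0.   ]
 [ 0.323  0.946 -0.001]
 [ 0.    -0.001 -1.   ]]
wristcam [0.112 0.543 0.384] [[ 0.323  0.946 -0.002]
 [ 0.916 -0.312  0.253]
 [ 0.239 -0.084 -0.967]]
```

{"fn": "servo_tool", "kwargs": {"deltas": [[-3,-2.2,0,0,0,0,9.3],[-6,-4.5,0,0,0,0,9.3],[-9,-6.7,0,0,0,0,9.3],[-12,-9,0,0,0,0,9.3],[-15,-11.2,0,0,0,0,9.3]]}}

```text
time_s: 0.52
tcp_pos: [0.2838, 0.3644, 0.2184]
tool_rot: [-0.513, -3.099, 0.001]
wrist_force: [0.5, 0.6, -0.3]
opening: 1.001
finger_force: 0.0
```

{"fn": "servo_tool", "kwargs": {"deltas": [[-3,-2.2,0.5,0,0,0.1,9.3],[-6,-4.5,1,0,0,0.2,9.3],[-9,-6.7,2,0,0,0.3,9.3],[-12,-9,3,0,0,0.4,9.3],[-15.6,-11.8,4,0,0,0.5,9.3]]}}

```text
time_s: 0.93
tcp_pos: [0.3906, 0.2066, 0.1792]
tool_rot: [-1.271, -2.873, -0.0]
wrist_force: [0.9, 0.2, 0.5]
opening: 1.0
finger_force: 0.0
```

{"fn": "servo_tool", "kwargs": {"deltas": [[0,0,0,0,0,0.1,9.3],[0,0,0,0,0,0.172,9.3],[0,0,0,0,0,0.172,9.3],[0,0,0,0,0,0.172,9.3]]}}

```text
time_s: 1.27
tcp_pos: [0.3901, 0.2081, 0.1796]
tool_rot: [-1.504, -2.758, 0.001]
wrist_force: [-0.5, -0.3, -0.6]
opening: 1.002
finger_force: 0.0
```

```bash
cat > look.py <<'E'
from h import *
import sys
from scipy.spatial.transform import Rotation as Ro
def st():
    s=bot.state(); R=Ro.from_rotvec(s["tool_rot"]).as_matrix(); print(s["time_s"],s["tcp_pos"].round(4),"yaw y",round(float(np.arctan2(R[1,1],R[0,1])),3),"z",R[:,2].round(3),"q",s["joint_positions"].round(2)); return s,R
if __name__=="__main__":
    s,R=st(); c=bot.get_calibration("wrist"); p,d=bot.capture("wrist"); n=sys.argv[1]
    cv2.imwrite(f"pics/{n}.png",p[:,:,::-1]); np.savez(f"pics/{n}.npz",**c,d=d)
E
python3 look.py w1
```

```text
1.2667 [0.3901 0.2081 0.1796] yaw y 0.572 z [-0. -0. -1.] q [ 0.38  0.21  1.96  0.    0.98 -0.19]
```

View pics/w1.png

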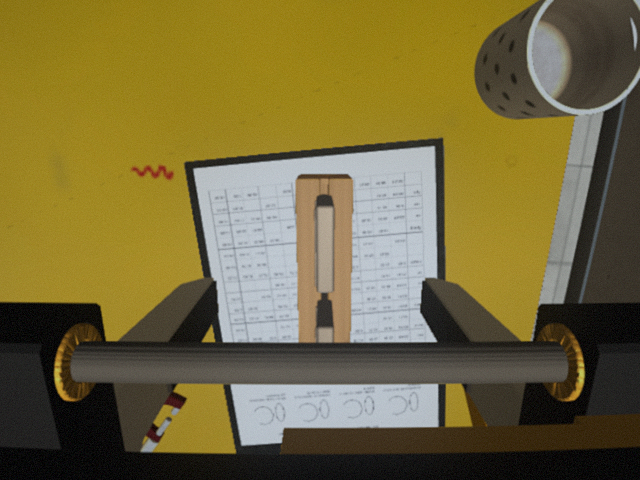

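The wrist view shows the wide holder's top face at about (317–333, 207–292) and the narrow one starting at (325,328). The groove runs vertical in the picture, so the yaw is right.

Run:
```python
from look import *
s,R=st(); c=bot.get_calibration("wrist")
im=cv2.imread("pics/w1.png"); hsv=cv2.cvtColor(im,cv2.COLOR_BGR2HSV); print(hsv[250,[308,325,341]])
m=cv2.inRange(hsv,(0,0,120),(180,70,235)); m[:195]=0;m[300:]=0;m[:,:305]=0;m[:,345:]=0
k=max(cv2.findContours(m,0,2)[0],key=cv2.contourArea);r=cv2.minAreaRect(k);print(r)
w=np.array([onplane("wrist",p,.099,c) for p in cv2.boxPoints(r)]);print(w.round(4))
print("centre",w.mean(0)); 
t=(R.T@(w.mean(0)-s["tcp_pos"]))*100; print("tool shift cm",t)
T=(R.T@(w-s["tcp_pos"]).T).T*100; print(T.round(2))
```

```text
1.3167 [0.39   0.2083 0.1797] yaw y 0.573 z [-0. -0. -1.] q [ 0.39  0.21  1.96 -0.    0.98 -0.19]
[[ 16 101 174]
 [ 16  39 176]
 [ 16 108 166]]
((323.4999694824219, 249.5), (84.99998474121094, 18.999996185302734), 90.0)
[[0.373  0.2289 0.099 ]
 [0.3831 0.2355 0.099 ]
 [0.415  0.1871 0.099 ]
 [0.4042 0.1801 0.099 ]]
centre [0.3938362  0.20790294 0.099     ]
tool shift cm [-0.2403978   0.29796832  8.06627195]
[[ 2.66 -0.32  8.07]
 [ 2.66  0.89  8.07]
 [-3.14  0.95  8.07]
 [-3.14 -0.33  8.07]]
```

{"fn": "servo_tool", "kwargs": {"deltas": [[-0.24,0.3,2.5,0,0,0,9.3],[-0.24,0.3,5,0,0,0,9.3],[-0.24,0.3,8,0,0,0,6],[-0.24,0.3,11,0,0,0,5],[-0.24,0.3,11.7,0,0,0,4]], "force": 30}}

```text
time_s: 1.73
tcp_pos: [0.3919, 0.2074, 0.0595]
tool_rot: [-1.501, -2.756, 0.006]
wrist_force: [-1.0, -0.2, -0.6]
opening: 0.834
finger_force: 0.0
```

{"fn": "servo_tool", "kwargs": {"deltas": [[0,0,0,0,0,0,2],[0,0,0,0,0,0,0.5],[0,0,0,0,0,0,0.5],[0,0,0,0,0,0,0.5],[0,0,0,0,0,0,0.5]], "force": 30}}

```text
time_s: 2.15
tcp_pos: [0.3947, 0.2081, 0.0639]
tool_rot: [1.506, 2.755, 0.003]
wrist_force: [0.5, 0.3, 0.1]
opening: 0.478
finger_force: 0.0
```

{"fn": "servo_tool", "kwargs": {"deltas": [[0,0,0,0,0,0,0.5],[0,0,0,0,0,0,0.5],[0,0,0,0,0,0,0.5]]}}

```text
time_s: 2.4
tcp_pos: [0.3942, 0.2078, 0.063]
tool_rot: [1.507, 2.756, 0.001]
wrist_force: [-0.2, -0.4, -0.6]
opening: 0.257
finger_force: 0.0
```

{"fn": "servo_tool", "kwargs": {"deltas": [[0,0,0,0,0,0,0.5],[0,0,0,0,0,0,0.5],[0,0,0,0,0,0,0.5],[0,0,0,0,0,0,0.5],[0,0,0,0,0,0,0.5]]}}

```text
time_s: 2.82
tcp_pos: [0.3942, 0.2078, 0.0628]
tool_rot: [1.507, 2.756, 0.001]
wrist_force: [1.8, -0.3, -0.6]
opening: 0.126
finger_force: 30.0
```

{"fn": "servo_tool", "kwargs": {"deltas": [[0,0,-1.5,0,0,0,0.5],[0,0,-4,0,0,0,0.5],[0,0,-7,0,0,0,0.5],[0,0,-10,0,0,0,0.5],[0,0,-11.2,0,0,0,0.5]], "force": 40}}

```text
time_s: 3.23
tcp_pos: [0.3949, 0.2081, 0.178]
tool_rot: [1.506, 2.754, 0.004]
wrist_force: [0.3, 0.1, -0.5]
opening: 0.128
finger_force: 40.0
```

Run:
```python
from look import *
s,R=st(); print(s["opening"],s["finger_force"],s["wrist_force"])
t=np.array([.4888,-.1372,.175]); print((R.T@(t-s["tcp_pos"])*100).round(2), np.linalg.norm(t-s["tcp_pos"]))
```

```text
3.2333 [0.3949 0.2081 0.178 ] yaw y 0.57 z [ 0.003  0.001 -1.   ] q [ 0.38  0.21  1.95 -0.    0.97 -0.19]
0.12836872033810914 39.9996417760849 [ 0.25704578  0.07780631 -0.49053295]
[-34.14 -10.73   0.28] 0.35784979682075946
```

{"fn": "servo_tool", "kwargs": {"deltas": [[-2,-0.6,0,0,0,0,0.5],[-5,-1.6,0,0,0,0,0.5],[-8.5,-2.7,0,0,0,0,0.5],[-12,-3.8,0,0,0,0,0.5],[-15,-4.7,0,0,0,0,0.5]]}}

```text
time_s: 3.65
tcp_pos: [0.4353, 0.0542, 0.1747]
tool_rot: [-1.507, -2.756, 0.001]
wrist_force: [0.6, 0.5, -1.4]
opening: 0.126
finger_force: 40.0
```

{"fn": "servo_tool", "kwargs": {"deltas": [[-4,-1.3,0,0,0,0.1,0.5],[-8,-2.5,0,0,0,0.2,0.5],[-12,-3.8,0,0,0,0.3,0.5],[-16,-5,0,0,0,0.4,0.5],[-19.1,-6,0,0,0,0.5,0.5]]}}

```text
time_s: 4.07
tcp_pos: [0.488, -0.1398, 0.1745]
tool_rot: [-2.149, -2.291, 0.0]
wrist_force: [0.1, -0.1, 0.2]
opening: 0.128
finger_force: 40.0
```

{"fn": "servo_tool", "kwargs": {"deltas": [[0,0,0,0,0,0.08,0.5],[0,0,0,0,0,0.16,0.5],[0,0,0,0,0,0.24,0.5],[0,0,0,0,0,0.31,0.5],[0,0,0,0,0,0.31,0.5]]}}

```text
time_s: 4.48
tcp_pos: [0.4876, -0.1371, 0.1744]
tool_rot: [-2.474, -1.935, 0.001]
wrist_force: [0.5, -0.2, -1.4]
opening: 0.128
finger_force: 40.0
```

```bash
python3 look.py w2
```

```text
4.4833 [ 0.4876 -0.1371  0.1744] yaw y -0.243 z [-0.001  0.    -1.   ] q [-0.37  0.33  1.81 -0.    1.01 -0.12]
```

View pics/w2.png

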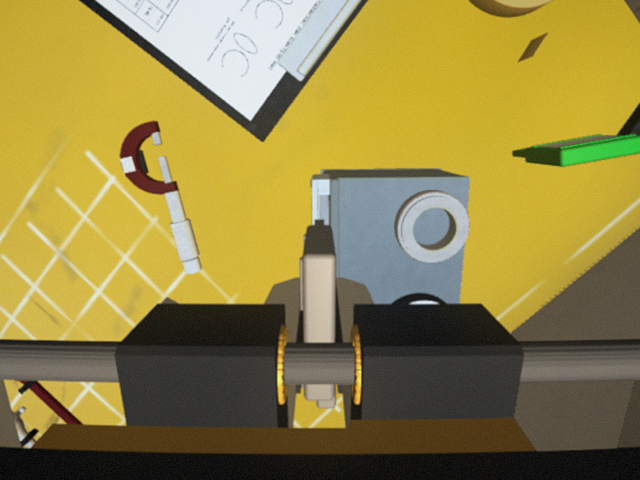

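The wrist view shows the holder's top at about (318,330) and the rail's end at (320,190). The slot's near end peeks out at about (320,210). I'll crop that area.

Run:
```python
from look import *
im=cv2.imread("pics/w2.png")[160:270,285:365]
t,_=bot.capture("top"); t=t[190:275,360:455,::-1]; sc,_=bot.capture("scene"); sc=sc[215:345,340:455,::-1]
W=np.zeros((600,800,3),np.uint8)
for i,x,y,f in((im,0,0,5),(t,410,0,4),(sc,410,345,1.95)):
    j=cv2.resize(i,None,fx=f,fy=f,interpolation=2)[:600-y,:800-x]; W[y:y+j.shape[0],x:x+j.shape[1]]=j
cv2.imwrite("pics/c2.png",W)
```

```text
(no output)
```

View pics/c2.png

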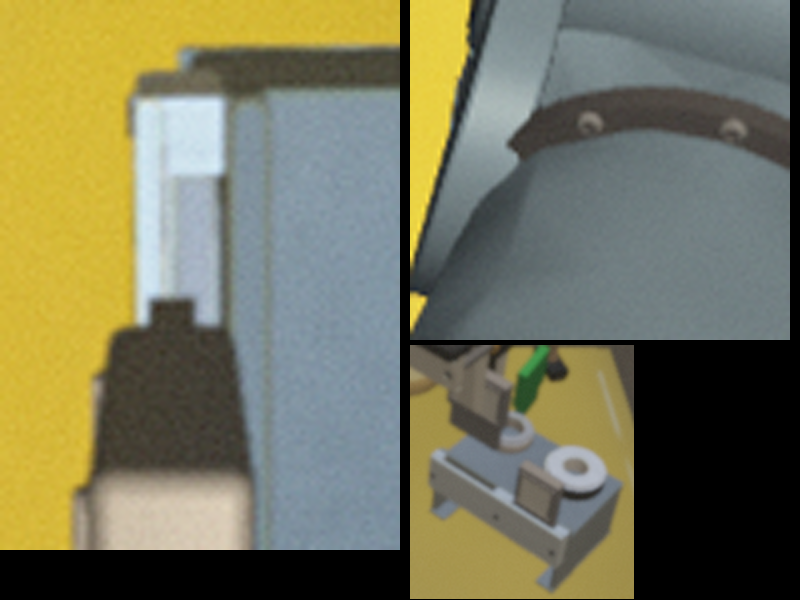

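The crop shows the slot's end at (193,177), between a lip at 135–163 and the rack edge at 222. The tongue's foot end is at (173,298), with its edges at 152–195. Both give metric positions.

Run:
```python
from look import *
s,R=st(); c=np.load("pics/w2.npz"); c={k:c[k] for k in c}
P=lambda x,y,z:(R.T@(onplane("wrist",(285+x/5,160+y/5),z,c)-s["tcp_pos"])*100)
print("slot end",P(193.5,177,.085).round(2),"lip",P(135,177,.085).round(2),P(165,177,.085).round(2),P(222,177,.085).round(2),"slot dir",P(219,300,.085).round(2))
print("rail end",P(135,97,.085).round(2),P(135,320,.085).round(2))
for zf in(.130,.134): print("tongue",P(152,298,zf).round(2),P(195,298,zf).round(2))
print("slab top",P(95,475,.21).round(2),P(250,475,.21).round(2))
```

```text
4.6333 [ 0.4878 -0.137   0.1746] yaw y -0.237 z [-0.001  0.    -1.   ] q [-0.37  0.33  1.81 -0.    1.01 -0.13]
slot end [3.28 0.37 8.96] lip [ 3.29 -0.4   8.96] [ 3.28 -0.    8.96] [3.28 0.74 8.96] slot dir [1.64 0.7  8.96]
rail end [ 4.33 -0.39  8.96] [ 1.37 -0.42  8.96]
tongue [ 2.6  -0.14  4.46] [2.59 0.33 4.46]
tongue [ 2.68 -0.14  4.06] [2.68 0.32 4.06]
slab top [ 3.   -0.47 -3.54] [ 2.99  0.61 -3.54]
```

{"fn": "servo_tool", "kwargs": {"deltas": [[0.2,0.28,1,0,0,0,0.5],[0.2,0.28,2,0,0,0,0.5],[0.2,0.28,3,0,0,0,0.5],[0.2,0.28,3.5,0,0,0,0.5],[0.2,0.28,3.5,0,0,0,0.5]]}}

```text
time_s: 5.05
tcp_pos: [0.4903, -0.1355, 0.1379]
tool_rot: [-2.469, -1.938, 0.002]
wrist_force: [-0.3, -0.3, -1.0]
opening: 0.121
finger_force: 40.0
```

```bash
python3 look.py w3
python3 - <<'E'
import cv2
a=cv2.imread("pics/w3.png")[150:270,260:400]
cv2.imwrite("pics/c3.png",cv2.resize(a,None,fx=5,fy=5,interpolation=2))
E
```

```text
5.05 [ 0.4903 -0.1355  0.1379] yaw y -0.24 z [-0.003  0.001 -1.   ] q [-0.36  0.38  1.83  0.    0.93 -0.12]
```

View pics/c3.png

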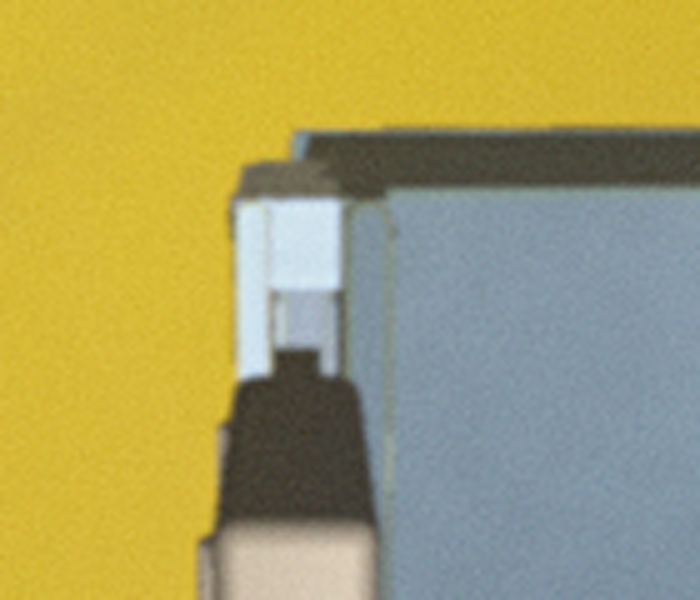

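The tongue's foot, at 275–320 in the crop, is now 11 mm above the slot, which spans 270–342. It sits slightly towards the lip.

Run:
```python
from look import *
s,R=st(); c=np.load("pics/w3.npz"); c={k:c[k] for k in c}
P=lambda x,y,z:(R.T@(onplane("wrist",(260+x/5,150+y/5),z,c)-s["tcp_pos"])*100).round(2)
print("slot",P(270,290,.085),P(342,290,.085)); print("tongue",P(275,350,.096),P(320,350,.096)); print("rail edge",P(235,205,.085),P(237,370,.085))
```

```text
5.1 [ 0.4907 -0.1357  0.1388] yaw y -0.24 z [-0.002  0.001 -1.   ] q [-0.36  0.38  1.83 -0.    0.93 -0.12]
slot [ 3.11 -0.28  5.38] [3.11 0.54 5.38]
tongue [ 2.65 -0.21  4.28] [2.65 0.28 4.28]
rail edge [ 4.07 -0.66  5.38] [ 2.18 -0.66  5.38]
```

{"fn": "servo_tool", "kwargs": {"deltas": [[0.05,0.1,0,0,0,0,0.5],[0.05,0.1,0.8,0,0,0,0.5],[0.05,0.1,1.6,0,0,0,0.5],[0.05,0.1,2.2,0,0,0,0.5],[0.05,0.1,2.2,0,0,0,0.5]]}}

```text
time_s: 5.52
tcp_pos: [0.4915, -0.1353, 0.1162]
tool_rot: [-2.47, -1.938, 0.002]
wrist_force: [1.1, 0.3, -0.6]
opening: 0.129
finger_force: 40.0
```

{"fn": "servo_tool", "kwargs": {"deltas": [[0,0,0.4,0,0,0,0.5],[0,0,0.8,0,0,0,0.5],[0,0,1.0,0,0,0,0.5],[0,0,1.2,0,0,0,0.5],[0,0,1.2,0,0,0,0.5]]}}

```text
time_s: 5.93
tcp_pos: [0.4921, -0.1355, 0.1054]
tool_rot: [-2.471, -1.939, 0.0]
wrist_force: [-0.3, 0.3, -0.9]
opening: 0.128
finger_force: 40.0
```

{"fn": "servo_tool", "kwargs": {"deltas": [[0,0,0.1,0,0,0,0.5],[0,0,0.2,0,0,0,0.5],[0,0,0.3,0,0,0,0.5],[0,0,0.4,0,0,0,0.5],[0,0,0.4,0,0,0,0.5]]}}

```text
time_s: 6.35
tcp_pos: [0.4924, -0.1356, 0.1018]
tool_rot: [2.471, 1.939, 0.0]
wrist_force: [-1.3, 0.4, 3.1]
opening: 0.131
finger_force: 40.0
```

{"fn": "servo_tool", "kwargs": {"deltas": [[0,0,0.05,0,0,0,0.5],[0,0,0.1,0,0,0,0.5],[0,0,0.15,0,0,0,0.5],[0,0,0.15,0,0,0,0.5],[0,0,0.15,0,0,0,0.5]]}}

```text
time_s: 6.77
tcp_pos: [0.4924, -0.1356, 0.1003]
tool_rot: [2.471, 1.939, 0.0]
wrist_force: [-0.9, -0.4, 4.5]
opening: 0.129
finger_force: 40.0
```

{"fn": "servo_tool", "kwargs": {"deltas": [[0,0,0.05,0,0,0,0.5],[0,0,0.1,0,0,0,0.5],[0,0,0.15,0,0,0,0.5],[0,0,0.15,0,0,0,0.5],[0,0,0.15,0,0,0,0.5]]}}

```text
time_s: 7.18
tcp_pos: [0.4924, -0.1356, 0.0989]
tool_rot: [2.471, 1.939, 0.0]
wrist_force: [-0.7, 0.6, 5.7]
opening: 0.126
finger_force: 40.0
```

{"fn": "servo_tool", "kwargs": {"deltas": [[0,0,0.05,0,0,0,0.5],[0,0,0.1,0,0,0,0.5],[0,0,0.1,0,0,0,0.5],[0,0,0.1,0,0,0,0.5]]}}

```text
time_s: 7.52
tcp_pos: [0.4924, -0.1356, 0.0983]
tool_rot: [2.471, 1.939, 0.0]
wrist_force: [-2.7, 0.4, 11.5]
opening: 0.131
finger_force: 40.0
```

The force jumped past the spring's 7.5 N to 11.5 N, so the shoulders have reached the lip. I'll let it settle and take one look.

{"fn": "servo_tool", "kwargs": {"deltas": [[0,0,0.02,0,0,0,0.5],[0,0,0.02,0,0,0,0.5],[0,0,0.02,0,0,0,0.5],[0,0,0.02,0,0,0,0.5],[0,0,0.02,0,0,0,0.5]]}}

```text
time_s: 7.93
tcp_pos: [0.4924, -0.1356, 0.0983]
tool_rot: [2.471, 1.939, 0.0]
wrist_force: [-3.0, 1.2, 14.6]
opening: 0.124
finger_force: 40.0
```

```bash
python3 look.py w4
python3 - <<'E'
from look import *
a=cv2.imread("pics/w4.png")[150:270,260:400]
b,_=bot.capture("scene"); b=b[215:345,340:455,::-1]
W=np.zeros((600,800,3),np.uint8); j=cv2.resize(a,None,fx=3,fy=3,interpolation=2); W[:j.shape[0],:j.shape[1]]=j
j=cv2.resize(b,None,fx=3.2,fy=3.2,interpolation=2); W[:j.shape[0],425:425+j.shape[1]]=j
cv2.imwrite("pics/c4.png",W[:440]); print(bot.state()["wrist_force"])
E
```

```text
7.9333 [ 0.4924 -0.1356  0.0983] yaw y -0.24 z [ 0.001 -0.    -1.   ] q [-0.36  0.45  1.86 -0.    0.84 -0.12]
[-3.37817093  2.01445766 14.80355981]
```

View pics/c4.png

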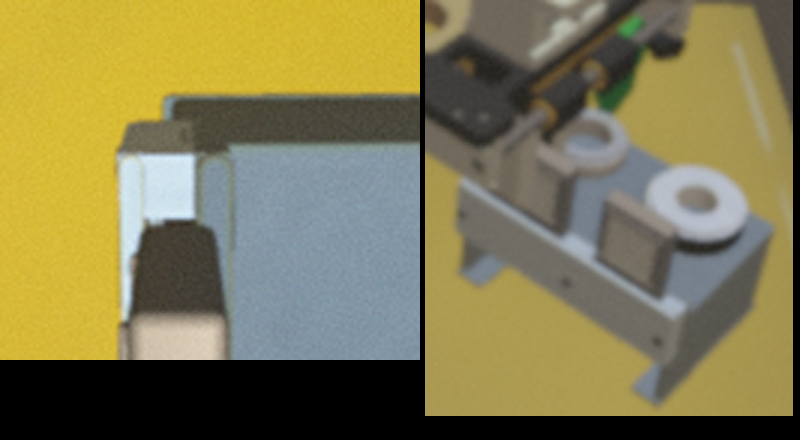

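The wrist crop (175,260) and the scene crop (540,185) both show the holder seated behind the lip. Its shoulders are on the rail and level with the fitted holder. The wrist force is steady at about 15 N, so I'm handing in.

```bash
python3 -c "
from bench import bot
print(bot.close_job())"
```

```text
the job is handed in; nothing more can be done
None
```

I took the wide holder out of the stand, slid it into the empty bay and handed the job in with the gripper still holding it pressed home (about 15 N at the wrist, shoulders on the lip); the hand-in returned no verdict.

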